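# Shift the jar mill into the marked gear and start it

## Task

Throw the jar mill's shift lever into the detent notch marked by the tall round-headed stud, so that the lever's nose points at the stud and stays there. Only then push the mill's start button fully down and let go of it. Leave the pot, bottle and beaker where they are.

Things in the scene. Friction and masses are not known exactly. Their poses are not given: they have to be found in the camera images.
- shift_lever (a joint): Angle of the shift lever about its upright pivot, rad; 0 = straight to the mill's front (-x of mill), positive = counter-clockwise seen from above (the handle goes towards the mill's -y, motor side). Five detent notches at -0.68, -0.34, 0, 0.34 and 0.68; stops at +-0.78. A sprung roller pulls the lever into the nearest notch and keeps it there; pushing it out of a notch takes about 6 N at the handle, and past half-way (0.17 rad) it snaps on by itself into the next one.
- lever_handle (a point): The lever's upright black handle: a round grip, 22 mm across, on a 18 mm wide flat steel arm. The point lies on its axis 90 mm out from the pivot, 30 mm below its top and 30 mm above the arm's top; its top is 85 mm above the index plate. Nothing else on the index plate is taller than 28 mm, so it can be pushed from either side with closed fingers.
- lever_nose (a point): Point of the lever's thin nose, 114 mm out from the pivot, 16 mm above the index plate. In the marked notch it lies 16 mm (horizontally) from the stud's axis.
- lever_pivot (a point): The pivot's axis (30 mm towards +x of mill's origin) at the top face of the index plate (dark steel plate on the blue housing, its top 114 mm above the bench).
- mark_stud (a point): Top centre of the marking stud: round-headed steel stud, head 24 mm across, 26 mm tall on the index plate, 130 mm out from the pivot in line with the notch it marks. The other four notches have only a flat steel plug, 12 mm across and 4 mm tall, in that place.
- start_top (a point): Top centre of the start button: black round button 30 mm across in an aluminium ring on the housing's top behind the lever, 102 mm towards +x and 55 mm towards -y (motor side) of mill's origin. It is pressed straight down, springs back by itself, takes 5 N to push fully down.
- start (a joint): How far the start button is pushed in, m: 0 released, 0.006 fully down; it counts as pressed from 0.0045.
- mill: The jar mill, fixed: blue gearbox housing 240 x 220 x 110 mm (front to -x), index plate on top; blue motor to the -y side (out to 235 mm, 118 mm high), roller bed with a white jar lying on it to the +y side (from 150 to 350 mm, 135 mm high). Origin: centre of the housing's underside.
- pot: Bystander: white lidded plastic pot, 84 mm across, 85 mm tall; origin at the centre of its underside.
- solvent: Bystander: white plastic bottle, 60 mm across, 160 mm tall; origin at the centre of its underside.
- beaker: Bystander: steel beaker, 80 mm across, 100 mm tall; origin at the centre of its underside.

How it is judged (in metres and radians):
On the way, in this order (a step that is already met when the one before it is completed fails the run):
1. the lever stands in the notch marked by the stud, the start button not yet pressed (horizontal distance between lever_nose and mark_stud below 0.021 m and value of joint start below 0.002 m), for 0.2 s.
2. the start button is pushed down at least 4.5 mm of its 6 mm with the lever in the marked notch (horizontal distance between lever_nose and mark_stud below 0.021 m and value of joint start above 0.0045 m), for 0.05 s.
At the end, for the whole second after the job is handed in: The lever rests in the marked notch (its nose within 21 mm horizontally of the stud's axis, against 16 mm when exact; moving slower than 0.05 rad/s) and the start button is released (within 1.5 mm of its rest position) (horizontal distance between lever_nose and mark_stud below 0.021 m and velocity of joint shift_lever between -0.05 and 0.05 rad/s and value of joint start below 0.0015 m); the robot touches nothing.
It fails at once if the start button pressed (3 mm or more) while the lever is not in the marked notch (not (horizontal distance between lever_nose and mark_stud below 0.021 m) and value of joint start above 0.003 m).
It fails at once if the plastic pot moved by more than 20 mm (distance of pot from where it was at the start of the episode above 0.02 m).
It fails at once if the bottle moved by more than 20 mm (distance of solvent from where it was at the start of the episode above 0.02 m).
It fails at once if the beaker moved by more than 20 mm (distance of beaker from where it was at the start of the episode above 0.02 m).
It also fails if it takes over 51 s, if anything falls off the work surface, if the arm or the gripper's body presses on something with over 40 N, if the wrist force passes 120 N, or if a joint passes its speed limit or range.

## Robot

A 6-joint arm with a two-finger parallel gripper is mounted at the origin on the work surface. World frame = base frame: x ahead of the robot, y to its left, z up, the work surface at z = 0. Lengths are in mm, angles in rad, forces in N, time in s.
With the tool pointing down it reaches from about 275 to 1000 mm from the base axis. Payload 8.4 kg.
Tool frame: the origin (TCP) lies midway between the tips of the shut fingers; the grasp point (between the pads) lies 19 mm behind it; z points along the fingers, y is the direction in which the jaws open and shut (so a half turn about z gives the same grasp; the last joint's range is limited). The gripper opens to 85 mm and grips with 20 to 120 N. Pads are 22 mm wide; open, the fingers measure 114 mm over their backs; the gripper's body (76 mm by 85 mm) begins 54 mm behind the grasp point. The pads swing forward as they close: fully open they stand 13 mm farther back than shut.
Start: joints at [-1.35, 0.353, 1.633, -0, 1.155, -0.002], TCP at [138.099, -609.554, 231.281] pointing down, gripper open.
Joint ranges: [-2.63, 2.63], [-0.92, 2.1], [0.06, 2.66], [-1.3, 4.44], [0, 2.69], [-3.02, 3.02]. Speed limits (rad/s): [2.22, 2.22, 2.79, 3.14, 3.14, 3.14].

## Interface

Orientations are given as [roll, pitch, yaw] about the fixed x, y, z axes, in that order (R = Rz(yaw) Ry(pitch) Rx(roll)).
In Python, from rig import * gives the robot as it stands.
- The arm moves only by the tool play_rows, never from a script. Its argument "moves" is a list of rows, each a list of 3 entries, a list of its own where there are three numbers: the shift along the tool's x, y, z in m, then the turn, a rotation vector about the tool's x, y, z in rad, then the opening in per cent of the stroke, from 0 (shut) to 100 (fully open). In form: [[[x, y, z], [rx, ry, rz], fingers], ...]. A call has 1 to 20 rows; each row shifts and turns the commanded pose from where the row before left it, along the tool's axes as they then stand; what a row does not reach is not made up. A row lasts 1/10 s, in which the tool goes at most 50 mm and 8.59 degrees, less where a joint would pass 70% of its speed; a pose out of reach is approached as far as the arm can. A call is refused whole if a number of a shift passes 0.05 or a number of a turn 0.15, either way. A call with a gripper value outside its range is refused whole. The fingers move at their own pace and stop on an object; "squeeze" is the grip in N (left out, the last holds). Time passes only in rows, so rows that do not move let the fingers close. It gives the time, the measured TCP pose, the force and the opening at its end, in the units of the state.
- sense(): the state, without advancing time (a new reading comes with each control period).
- grab_frame(name): name is "side" or "top"; returns a dict with "pixels" (400x640x3 uint8, red, green, blue), "intrinsics" (3x3 intrinsics, pixels), "R" (3x3) and "t" (3): a world point X has camera coordinates R X + t. Camera axes: x right, y down, z forward; pixel columns grow to the right and rows downward; lengths in mm; the calibration is good to about 2 mm. A picture is of the moment at which its call begins. There is no depth.
- sign_off(): hands the job in, once; it reports no verdict.
The state is a dict: "clock": time; "qpos": joint angles; "qvel": joint speeds; "joint_efforts": joint torques, N m; "eef_pos": TCP position; "tcp_rot": TCP orientation; "contact_force": force on the tool from outside, world axes, zero at the start; "wrist_torque": the same for the moment, N m; "opening": opening from 0.0 (shut) to 1.0 (fully open).
Only numpy, scipy, OpenCV 4.12 (cv2) and the standard library are available. Lean on these libraries where they do the work, as an engineer would, in place of code of your own. Each camera call takes 0.05 s, during which the arm holds its last target. There are 200 camera calls.

## Working session

There is one attempt and no reset: what is moved stays moved. The work goes in short steps, Python scripts to look and compute and a tool call to move; the robot and the scene stay as the last step left them, time stands still between calls to the robot, and variables do not carry over. Pictures are saved under pics/ and viewed, about 8 in all and at most 12, crops included, and the job is handed in when it is done.

Besides the shell and the picture viewer there is one more tool, called after "Emit:" as name([rows], argument=value, ...), one row to a line, values as JSON. play_rows: Moves the arm, as the interface text tells. Its arguments: {"type":"object","properties":{"moves":{"type":"array"},"squeeze":{"type":"number"}},"required":["moves"]}

```bash
mkdir -p pics
cat > h.py <<'E'
from rig import *
import numpy as np, cv2
def ray(f,u,v,z):
    K,R,t=np.array(f["intrinsics"]),np.array(f["R"]),np.array(f["t"])
    d=R.T@np.linalg.inv(K)@[u,v,1]; c=-R.T@t
    return c+d*(z-c[2])/d[2]
def proj(f,X):
    p=np.array(f["intrinsics"])@(np.array(f["R"])@np.array(X,float)+np.array(f["t"]))
    return p[:2]/p[2]
E
python3 - <<'E'
from h import *
for n in("top","side"):
    f=grab_frame(n); cv2.imwrite(f"pics/{n}0.png",f["pixels"][:,:,::-1])
    print(n,np.round(f["intrinsics"],1).tolist(),"cam",np.round(-np.array(f["R"]).T@f["t"]),np.round(f["R"],2).tolist())
s=sense();print(s["clock"],s["eef_pos"],s["tcp_rot"],s["opening"])
E
```

```text
top [[389.2, 0.0, 316.6], [0.0, 389.2, 198.5], [0.0, 0.0, 1.0]] cam [ 390.   26. 1260.] [[0.02, -1.0, -0.0], [-0.99, -0.02, -0.12], [0.12, 0.01, -0.99]]
side [[404.4, 0.0, 323.1], [0.0, 404.4, 201.7], [0.0, 0.0, 1.0]] cam [  11.  879. 1068.] [[-0.85, -0.53, -0.0], [-0.36, 0.57, -0.74], [0.39, -0.62, -0.68]]
0.1 [ 137.99628517 -609.16261981  230.64429213] [-3.14039976e+00  2.98561385e-05  2.22794420e-01] 1.0001418796948431
```

View pics/top0.png

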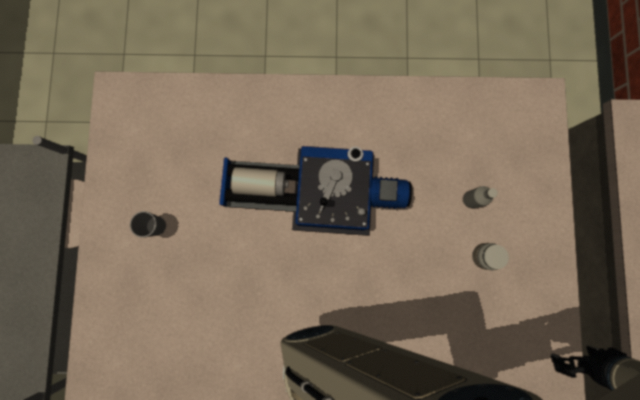

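View pics/side0.png

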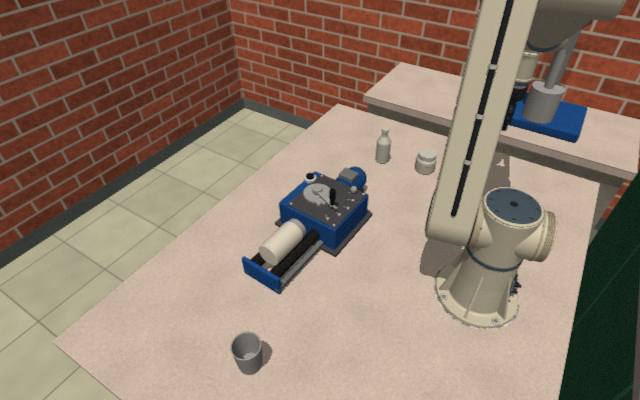

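Top view: the mill is around (335,190), the start button at (356,155), and the handle at about (325,202). The row of plugs runs from (306,208) to (361,212), and the last of them looks like the stud. I'll enlarge both views.

Run:
```python
from h import *
a=cv2.imread("pics/top0.png")[140:240,285:385]; b=cv2.imread("pics/side0.png")[165:255,275:375]
a=cv2.resize(a,(400,400),interpolation=cv2.INTER_CUBIC);b=cv2.resize(b,(400,360),interpolation=cv2.INTER_CUBIC)
b=cv2.copyMakeBorder(b,0,40,0,0,cv2.BORDER_CONSTANT)
cv2.imwrite("pics/zoom.png",np.hstack([a,b]))
f=grab_frame("top")
for u,v,z in((356,155,116),(361,212,140),(306,208,118),(343,214,118)): print(u,v,ray(f,u,v,z).round(1))
# housing top corners by blue mask
p=f["pixels"][:,:,::-1]; h=cv2.cvtColor(p,cv2.COLOR_BGR2HSV)
m=cv2.inRange(h,(100,120,40),(125,255,255)); ys,xs=np.nonzero(m); print(xs.min(),xs.max(),ys.min(),ys.max())
```

```text
356 155 [663.9 -82.4 116. ]
361 212 [490.4 -95.3 140. ]
306 208 [501.6  64.4 118. ]
343 214 [485.6 -44.8 118. ]
220 409 147 229
```

View pics/zoom.png

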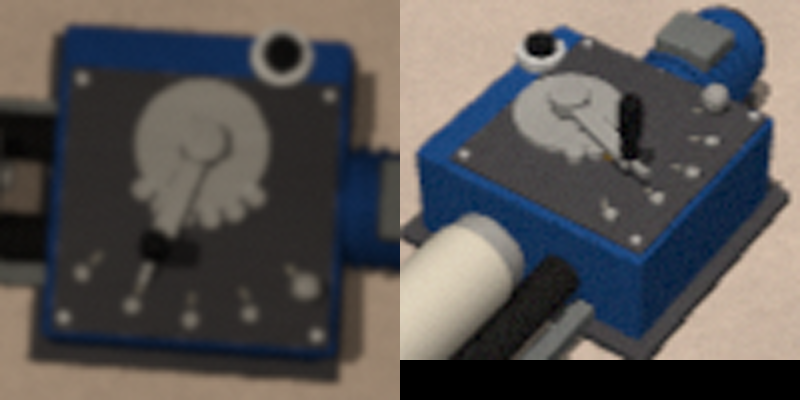

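The stud is at the +0.68 end on the motor side: crop (305,287) in the top view, a raised ball in the side view. The lever stands in the −0.34 notch, second from the jar side. Next I fit the mill pose from the plugs, stud and button.

Run:
```python
from h import *
from scipy.optimize import least_squares
f=grab_frame("top"); g=grab_frame("side")
T=[(82,273),(131,306),(190,320),(249,314),(305,287),(282,53)]
S=[(211,214),(257,198),(292,172),(311,141),(315,98),(141,43)]
A=[-.68,-.34,0,.34,.68]; Z=[118]*4+[133]
def pts(q):
    x,y,w=q; c,s=np.cos(w),np.sin(w); R=np.array([[c,-s],[s,c]])
    P=[np.r_[R@[30-130*np.cos(a),-130*np.sin(a)]+[x,y],z] for a,z in zip(A,Z)]
    return P+[np.r_[R@[102,-55]+[x,y],122]]
def res(q,sel):
    r=[]
    for p,t,s in zip(pts(q),T,S):
        if 't' in sel: r+=list(proj(f,p)-((np.array(t)+.5)/4-.5+[285,140]))
        if 's' in sel: r+=list(proj(g,p)-((np.array(s)+.5)/4-.5+[275,165]))
    return np.array(r)
for sel in('t','s','ts'):
    o=least_squares(res,[560,-20,0],args=(sel,),x_scale=[100,100,.1]); print(sel,o.x.round(3),np.abs(o.fun).max().round(2))
    x,y,w=o.x; L=lambda a,b:np.round([x+np.cos(w)*a-np.sin(w)*b,y+np.sin(w)*a+np.cos(w)*b],1)
    print("pivot",L(30,0),"btn",L(102,-55),"pot")
    for a in(-.34,0,.34,.68): print(a,"handle",L(30-90*np.cos(a),-90*np.sin(a)))
    # pushing direction
for n,u,v,z in(("pot",491,256,85),("solv",488,196,160)): print(n,ray(f,u,v,z).round())
print(sense()["clock"])
```

```text
t [ 5.68618e+02 -1.82390e+01 -5.40000e-02] 0.47
pivot [598.6 -19.9] btn [667.5 -78.7] pot
-0.34 handle [515.5  14.7]
0 handle [508.7 -15. ]
0.34 handle [512.2 -45.2]
0.68 handle [525.6 -72.6]
s [ 5.74746e+02 -2.05430e+01 -6.40000e-02] 1.37
pivot [604.7 -22.5] btn [673. -82.] pot
-0.34 handle [521.9  12.9]
0 handle [514.9 -16.7]
0.34 handle [518.1 -47. ]
0.68 handle [531.2 -74.5]
ts [ 5.70839e+02 -1.85350e+01 -5.80000e-02] 2.06
pivot [600.8 -20.3] btn [669.5 -79.4] pot
-0.34 handle [517.8  14.6]
0 handle [510.9 -15. ]
0.34 handle [514.3 -45.3]
0.68 handle [527.6 -72.7]
pot [ 370. -489.   85.]
solv [ 540. -454.  160.]
0.25
```

Emit:
play_rows([
  [[0.015,-0.018,-0.004],[0,0,0],0],
  [[0.025,-0.029,-0.004],[0,0,0],0],
  [[0.026,-0.03,-0.004],[0,0,0],0],
  [[0.026,-0.03,-0.004],[0,0,0],0],
  [[0.026,-0.03,0],[0,0,0],0],
  [[0.026,-0.03,0],[0,0,0],0],
  [[0.026,-0.03,0],[0,0,0],0],
  [[0.026,-0.03,0],[0,0,0],0],
  [[0.026,-0.03,0],[0,0,0],0],
  [[0.026,-0.03,0],[0,0,0],0],
  [[0.026,-0.03,0],[0,0,0],0],
  [[0.026,-0.03,0],[0,0,0],0],
  [[0.026,-0.03,0],[0,0,0],0],
  [[0.026,-0.03,0],[0,0,0],0],
  [[0.026,-0.03,0],[0,0,0],0],
  [[0.026,-0.03,0],[0,0,0],0],
  [[0.026,-0.03,0],[0,0,0],0],
  [[0.026,-0.03,0],[0,0,0],0],
  [[0.026,-0.03,0],[0,0,0],0],
  [[0.025,-0.029,0],[0,0,0],0],
], squeeze=40)

```text
clock: 2.25
eef_pos: [503.6, 75.7, 247.3]
tcp_rot: [3.142, -0.0, 0.223]
contact_force: [0.5, -1.4, 1.1]
opening: 0.001
```

Emit:
play_rows([
  [[0,0,0.02],[0,0,0],0],
  [[0,0,0.03],[0,0,0],0],
  [[0,0,0.03],[0,0,0],0],
  [[0,0,0.01],[0,0,0],0],
  [[0,0,0],[0,0,0],0],
])

```text
clock: 2.75
eef_pos: [502.1, 73.8, 156.2]
tcp_rot: [-3.141, 0.003, 0.223]
contact_force: [-0.3, 0.2, 1.1]
opening: 0.0
```

Run:
```python
from h import *
s=sense();print(s["eef_pos"].round(1),s["contact_force"])
f=grab_frame("side");c=f["pixels"][140:260,260:400,::-1]
cv2.imwrite("pics/s1.png",cv2.resize(c,(700,600),interpolation=cv2.INTER_CUBIC))
x,y,w=570,-18.8,-.057
piv=np.array([x+30*np.cos(w),y+30*np.sin(w)]); n=np.array([np.sin(.223),-np.cos(.223)]); tx=np.array([np.cos(.223),np.sin(.223)])
pr=np.array(s["eef_pos"])[:2]
for a in [-.34,-.24,-.14,-.04,.06,.16,.26,.36,.46,.56,.64,.68]:
    t=a+w; p=piv-90*np.array([np.cos(t),np.sin(t)])-25.5*n; d=p-pr; print(a,p.round(1),"tool",(d@tx).round(1),(d@n).round(1)); pr=p
```

```text
[502.1  73.8 156.2] [-0.2538985   0.18756397  1.05235337]
-0.34 [511.3  39.2] tool 1.3 35.8
-0.24 [508.3  30.7] tool -4.9 7.6
-0.14 [506.1  22. ] tool -4.1 8.0
-0.04 [504.7  13.1] tool -3.3 8.4
0.06 [504.3   4.1] tool -2.4 8.7
0.16 [504.8  -4.9] tool -1.5 8.9
0.26 [506.2 -13.8] tool -0.6 9.0
0.36 [508.4 -22.5] tool 0.3 9.0
0.46 [511.5 -30.9] tool 1.2 8.9
0.56 [515.5 -39. ] tool 2.1 8.8
0.64 [519.2 -45.2] tool 2.3 6.8
0.68 [521.2 -48.2] tool 1.3 3.3
```

View pics/s1.png

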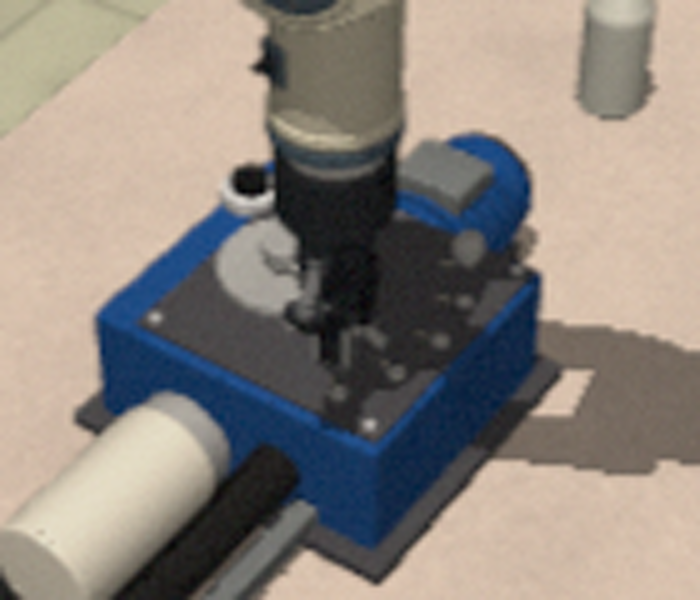

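The fingers (crop about (340,310)) stand on the jar side of the handle, clear of the plate. Now the first half of the push.

Emit:
play_rows([
  [[0.001,0.018,0],[0,0,0],0],
  [[0,0.018,0],[0,0,0],0],
  [[-0.005,0.008,0],[0,0,0],0],
  [[-0.004,0.008,0],[0,0,0],0],
  [[-0.003,0.008,0],[0,0,0],0],
  [[-0.003,0.009,0],[0,0,0],0],
  [[-0.001,0.009,0],[0,0,0],0],
])

```text
clock: 3.5
eef_pos: [505.0, -5.4, 158.1]
tcp_rot: [-3.14, 0.001, 0.222]
contact_force: [-7.1, 4.6, 7.1]
opening: -0.002
```

Emit:
play_rows([
  [[-0.001,0.009,0],[0,0,0],0],
  [[0,0.009,0],[0,0,0],0],
  [[0.001,0.009,0],[0,0,0],0],
  [[0.002,0.009,0],[0,0,0],0],
  [[0.002,0.007,0],[0,0,0],0],
  [[0,0,0],[0,0,0],0],
])

```text
clock: 4.1
eef_pos: [519.9, -47.4, 157.4]
tcp_rot: [3.141, -0.001, 0.222]
contact_force: [0.3, -0.2, 0.7]
opening: 0.002
```

Run:
```python
from h import *
s=sense();print(s["eef_pos"].round(1),s["contact_force"].round(1))
f=grab_frame("side");c=f["pixels"][140:260,260:400,::-1]
cv2.imwrite("pics/s2.png",cv2.resize(c,(700,600),interpolation=cv2.INTER_CUBIC))
```

```text
[519.9 -47.4 157.4] [ 0.3 -0.2  0.7]
```

View pics/s2.png

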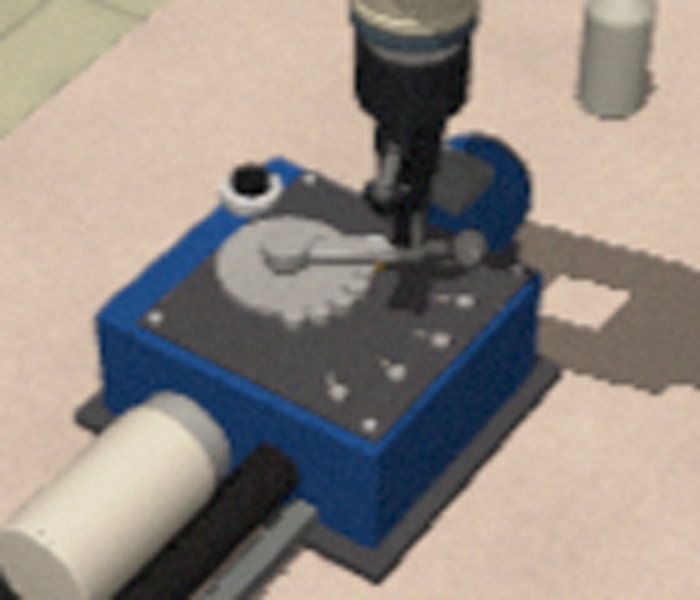

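The lever's nose points at the stud (crop (465,247)), and contact force is near zero. Next I back off, rise and go over to above the button.

Emit:
play_rows([
  [[0,-0.015,0],[0,0,0],0],
  [[0,-0.025,0],[0,0,0],0],
  [[0,0,-0.02],[0,0,0],0],
  [[0,0,-0.035],[0,0,0],0],
  [[0,0,-0.035],[0,0,0],0],
  [[0.008,0.006,0],[0,0,0],0],
  [[0.025,0.019,0],[0,0,0],0],
  [[0.035,0.026,0],[0,0,0],0],
  [[0.035,0.027,0],[0,0,0],0],
  [[0.025,0.019,0],[0,0,0],0],
  [[0.01,0.008,0],[0,0,0],0],
  [[0,0,0.03],[0,0,0],0],
  [[0,0,0.03],[0,0,0],0],
  [[0,0,0.02],[0,0,0],0],
  [[0,0,0],[0,0,0],0],
  [[0,0,0],[0,0,0],0],
])

```text
clock: 5.75
eef_pos: [667.6, -78.6, 167.3]
tcp_rot: [-3.141, 0.001, 0.223]
contact_force: [0.4, -0.1, -0.3]
opening: -0.0
```

Run:
```python
from h import *
s=sense();print(s["eef_pos"].round(1),s["contact_force"].round(1))
f=grab_frame("side");g=grab_frame("top");im=[]
print("btn side px",proj(f,[669,-80,122]),"tcp",proj(f,s["eef_pos"]))
for k,c in((f,(280,150)),(g,(300,130))):
    p=k["pixels"][c[1]:c[1]+90,c[0]:c[0]+90,::-1]; im.append(cv2.resize(p,(400,400),interpolation=cv2.INTER_CUBIC))
cv2.imwrite("pics/s3.png",np.hstack(im))
```

```text
[667.6 -78.6 167.3] [ 0.4 -0.1 -0.3]
btn side px [310.75679597 177.38773445] tcp [310.57955228 168.00987963]
```

View pics/s3.png

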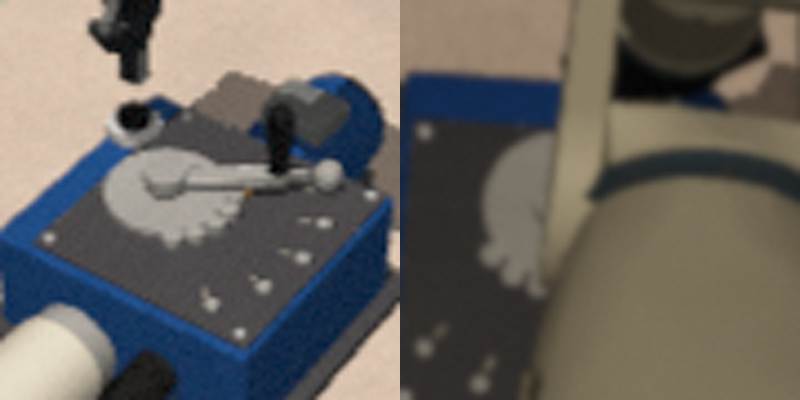

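The lever holds in the notch (nose at the stud, crop (325,175)), and the fingertips (133,80) hang right above the button (134,115). I'll descend gently and watch the force.

Emit:
play_rows([
  [[0.002,0.002,0.01],[0,0,0],0],
  [[0,0,0.015],[0,0,0],0],
  [[0,0,0.01],[0,0,0],0],
  [[0,0,0.003],[0,0,0],0],
  [[0,0,0.002],[0,0,0],0],
  [[0,0,0],[0,0,0],0],
])

```text
clock: 6.45
eef_pos: [669.9, -80.9, 127.1]
tcp_rot: [-3.141, 0.001, 0.223]
contact_force: [-2.1, 0.1, 3.8]
opening: -0.002
```

Emit:
play_rows([
  [[0,0,0.002],[0,0,0],0],
  [[0,0,0.001],[0,0,0],0],
  [[0,0,0],[0,0,0],0],
])

```text
clock: 6.75
eef_pos: [670.5, -80.9, 125.9]
tcp_rot: [3.141, -0.0, 0.223]
contact_force: [-6.1, 1.3, 13.4]
opening: -0.0
```

Emit:
play_rows([
  [[0,0,0.001],[0,0,0],0],
  [[0,0,0],[0,0,0],0],
])

```text
clock: 6.95
eef_pos: [670.6, -80.9, 125.8]
tcp_rot: [3.141, -0.001, 0.223]
contact_force: [-9.9, 0.5, 20.2]
opening: -0.001
```

Run:
```python
from h import *
s=sense();print(s["eef_pos"].round(2),s["contact_force"].round(1))
f=grab_frame("side")
p=f["pixels"][145:205,280:360,::-1]
cv2.imwrite("pics/s4.png",cv2.resize(p,(800,600),interpolation=cv2.INTER_CUBIC))
```

```text
[670.57 -80.93 125.82] [-9.9  0.5 20.2]
```

View pics/s4.png

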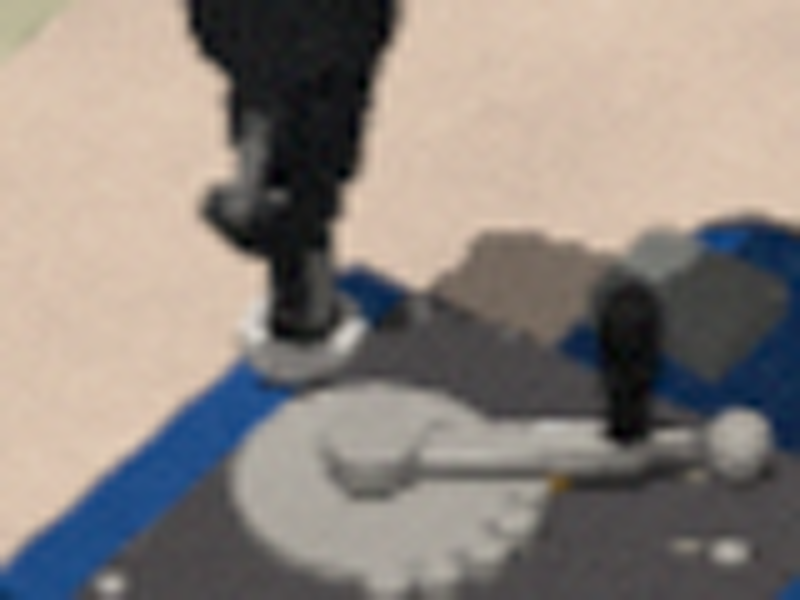

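Hard stop at z 125.8 with 20 N. To tell the button's end stop from the ring, I'll read the force on the way up: the spring should let go about 6 mm higher.

Emit:
play_rows([
  [[0,0,-0.003],[0,0,0],0],
  [[0,0,0],[0,0,0],0],
  [[0,0,0],[0,0,0],0],
])

```text
clock: 7.3
eef_pos: [670.8, -80.9, 126.8]
tcp_rot: [3.141, -0.001, 0.223]
contact_force: [-1.2, 1.0, 5.0]
opening: 0.001
```

Emit:
play_rows([
  [[0,0,-0.002],[0,0,0],0],
  [[0,0,0],[0,0,0],0],
  [[0,0,0],[0,0,0],0],
])

```text
clock: 7.6
eef_pos: [670.8, -80.9, 128.4]
tcp_rot: [3.141, -0.001, 0.223]
contact_force: [-0.4, -0.5, 3.2]
opening: 0.003
```

Emit:
play_rows([
  [[0,0,-0.002],[0,0,0],0],
  [[0,0,0],[0,0,0],0],
  [[0,0,0],[0,0,0],0],
])

```text
clock: 7.9
eef_pos: [670.7, -80.9, 130.3]
tcp_rot: [3.141, -0.001, 0.223]
contact_force: [1.6, -0.8, 2.2]
opening: 0.001
```

Emit:
play_rows([
  [[0,0,-0.002],[0,0,0],0],
  [[0,0,0],[0,0,0],0],
  [[0,0,0],[0,0,0],0],
])

```text
clock: 8.2
eef_pos: [670.1, -80.8, 132.1]
tcp_rot: [-3.141, 0.001, 0.223]
contact_force: [-1.0, -0.3, 0.8]
opening: -0.004
```

The force falls as a spring would: 5.0, 3.2, 2.2, 0.8 N from z 126.8 to 132.1. That makes the full 6 mm stroke, down to the 125.8 stop. Rise clear and check.

Emit:
play_rows([
  [[0,0,-0.02],[0,0,0],0],
  [[0,0,-0.04],[0,0,0],0],
  [[0,0,-0.04],[0,0,0],0],
  [[0,0,-0.02],[0,0,0],0],
  [[0,0,0],[0,0,0],0],
  [[0,0,0],[0,0,0],0],
  [[0,0,0],[0,0,0],0],
])

```text
clock: 8.9
eef_pos: [669.4, -80.7, 250.4]
tcp_rot: [-3.141, 0.003, 0.223]
contact_force: [-0.7, -0.2, -0.7]
opening: 0.004
```

Run:
```python
from h import *
s=sense();print(s["eef_pos"].round(2),s["contact_force"].round(1),s["clock"])
f=grab_frame("side")
p=f["pixels"][80:290,220:440,::-1]
cv2.imwrite("pics/s5.png",cv2.resize(p,(628,600),interpolation=cv2.INTER_CUBIC))
```

```text
[669.4  -80.71 250.39] [-0.7 -0.2 -0.7] 8.9
```

View pics/s5.png

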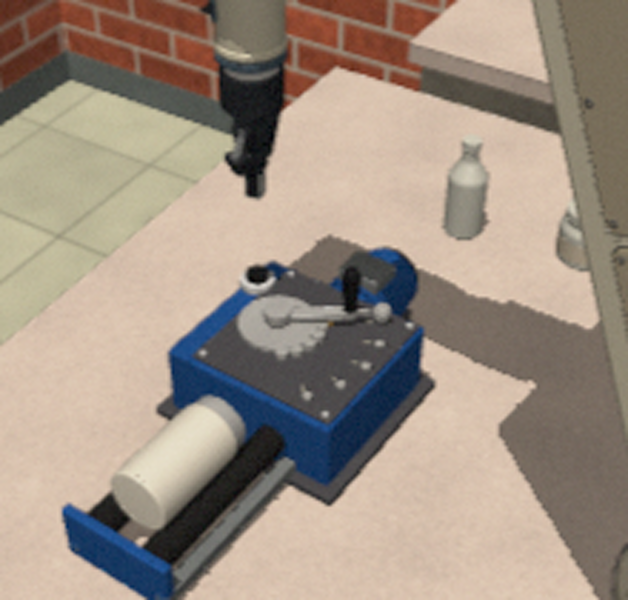

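The lever still points at the stud (380,312), the button is back up (258,274), and the arm is clear of everything.

```bash
python3 -c "
from rig import *
print(sign_off())"
```

```text
the job is handed in; nothing more can be done
None
```

The lever is in the notch marked by the stud, and the start button was pushed fully down and released afterwards. I handed the job in at about 9 s of the 51 s allowed; the hand-in gave no verdict.

- **Lever:** I pushed it with closed fingers from the −0.34 notch to the stud's notch at +0.68. The last picture shows the nose pointing at the stud. I judged this by eye and did not measure the nose-to-stud distance.
- **Start button:** It reached a hard stop at TCP z 125.8 mm with about 20 N. On the way up the spring force faded out at about 132 mm, which matches the full 6 mm stroke. The last picture shows the button back up.
- **Bystanders:** The arm stayed away from the pot, bottle and beaker. The bottle and pot look undisturbed in the last picture. The beaker was outside that crop, so I did not recheck it.
- **Clearance:** The arm ended about 120 mm above the button, with the force reading near zero.
- **Disagreement:** The two cameras put the mill about 6 mm apart. I used a value between them that leaned towards the top view, and both contacts came out as expected.

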